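# Lay out the ear-examination set on the mat

## Task

Lay out the ear set from the white tray on the blue mat, whose white-striped edge is the front: the otoscope head nose up in the middle of the mat with its neck towards the stripe, the forceps on its left and the magnifier on its right (as seen from the stripe), each lying straight front to back, handle end towards the stripe, its mid-length level with the head and about 8 cm from the head's centre. Put the red timer face up behind the head, set square with its buttons towards the head, centres about 7 cm apart, and stand the black speculum over the head's nose so that it sits right down on the head. Let everything lie flat and wholly on the mat, and leave the tuning fork and the grey speculum where they are on the tray.

Things in the scene. Friction and masses are not known exactly. Their poses are not given: they have to be found in the camera images.
- mat: Blue silicone mat, fixed, 220 mm (x) by 260 mm (y), 3 mm thick. Origin at the centre of its underside, its top at z = 3 mm. A white stripe 14 mm wide runs along its front, -x, edge. x points from the stripe to the back edge (away from the robot, turned up to 0.5 rad), y to the left as seen from the stripe.
- tray: White plastic tray, fixed, 280 mm (x) by 290 mm (y), inner floor 3 mm above the shelf, rim 10 mm high. Origin at the centre of its underside. The loose things listed below all start on its floor; tray and mat stand side by side, either one on the robot's left.
- otoscope_head: Matte silver otoscope head on its round lens frame, nose up, 90 g. Base 40 mm across up to 11 mm height (grip here, fingers along y), tapering to a flat shoulder 25 mm across at 26 mm height; on it a steel nose cone, 12 mm wide at the shoulder, 6 mm at its tip at 43 mm height. A neck 22 mm thick sticks out along -x to 42 mm from the axis. Origin on the axis at the underside, z up along the nose.
- speculum: Black plastic ear speculum, 12 g, a hollow cone standing on its wide end: collar of 20 mm outer, 16 mm inner diameter, 14 mm high (grip here), then a taper to a 7 mm tip at 36 mm height. Origin on the axis at the wide open end, z to the narrow tip. Put over the otoscope's nose it rests on the shoulder, its origin 26 mm above the head's origin, with about 2 mm play.
- timer: Red plastic digital timer lying on its back, 44 mm (x) by 64 mm (y) by 20 mm high, 60 g, grey display with digits in its +x half, three round buttons (two white, one yellow) along its -x half. Origin at the centre of its underside, z up. Grip across the 44 mm.
- forceps: Bright steel ear forceps (tweezers) lying on its side, 125 mm long along x, 14 mm wide in the middle and 8 mm high, 30 g, one rigid piece. The joined handle end is at -x, the fine open tips at +x. Origin at mid-length on the underside, z up. Grip across the ribbed middle, between x = -30 and +10 mm.
- magnifier: Round glass magnifier, lying flat, 80 g, 124 mm long along x: steel-rimmed lens 56 mm across and 10 mm high centred at x = +34 mm, black round handle 12 mm thick from x = -62 to -2 mm. Origin at mid-length on the underside, z up. Grip across the handle near the lens, at about x = -14 mm; the centre of mass is near x = 0.
- tuning_fork: Dark steel tuning fork, a bystander to be left alone: 130 mm long along x, round stem at -x, two straight square prongs to +x, 22 mm wide, 6 to 7 mm high. Origin at the underside about mid-length.
- grey_speculum: Grey plastic speculum of another size, a bystander to be left alone on the tray: hollow cone standing on its wide end, 22 mm across, 30 mm high. Origin on the axis at the wide end, z up.

How it is judged:
At the end, for the whole second after the job is handed in: In the mat frame: head within 12 mm of the centre; forceps 62-98 mm left, magnifier 62-98 mm right, both level within 20 mm; timer 50-86 mm behind, within 18 mm sideways; yaws within 0.22 rad (head 0.3); all flat; speculum upright over the nose within 5 mm, on the shoulder; all at rest (x of otoscope_head in the frame of mat between -0.012 and 0.012 m and y of otoscope_head in the frame of mat between -0.012 and 0.012 m and z of otoscope_head in the frame of mat between -0.001 and 0.007 m and angle between each of otoscope_head, forceps, magnifier, timer's own z axis and vertical below 0.1 rad and angle between the x axis of otoscope_head and the x axis of mat, either way round below 0.3 rad and x of timer in the frame of otoscope_head above 0.02 m and x of forceps in the frame of mat between -0.02 and 0.02 m and y of forceps in the frame of mat between 0.062 and 0.098 m and z of forceps in the frame of mat between -0.001 and 0.007 m and angle between the x axis of each of forceps, magnifier, timer and the x axis of mat, either way round below 0.22 rad and y of otoscope_head in the frame of forceps below -0.02 m and x of magnifier in the frame of mat between -0.02 and 0.02 m and y of magnifier in the frame of mat between -0.098 and -0.062 m and z of magnifier in the frame of mat between -0.001 and 0.007 m and y of otoscope_head in the frame of magnifier above 0.02 m and x of timer in the frame of mat between 0.05 and 0.086 m and y of timer in the frame of mat between -0.018 and 0.018 m and z of timer in the frame of mat between -0.001 and 0.007 m and x of otoscope_head in the frame of timer below -0.02 m and horizontal distance between speculum and otoscope_head below 0.005 m and z of speculum in the frame of otoscope_head between 0.0235 and 0.0295 m and angle between speculum's own z axis and vertical below 0.12 rad and linear speed of each of otoscope_head, forceps, magnifier, timer, speculum below 0.02 m/s); the robot touches nothing.
It fails at once if the grey speculum is moved more than 15 mm (distance of grey_speculum from where it was at the start of the episode above 0.015 m).
It fails at once if the tuning fork is moved more than 15 mm (distance of tuning_fork from where it was at the start of the episode above 0.015 m).
It also fails if it takes over 122 s, if anything falls off the work surface, if the arm or the gripper's body presses on something with over 40 N, if the wrist force passes 120 N, or if a joint passes its speed limit or range.

## Robot

A 6-joint arm with a two-finger parallel gripper is mounted at the origin on the work surface. World frame = base frame: x ahead of the robot, y to its left, z up, the work surface at z = 0. Lengths are in m, angles in rad, forces in N, time in s.
With the tool pointing down it reaches from about 0.35 to 0.925 m from the base axis. Payload 6.4 kg.
Tool frame: the origin (TCP) lies midway between the tips of the shut fingers; the grasp point (between the pads) lies 19 mm behind it; z points along the fingers, y is the line along which they close (so a half turn about z gives the same grasp; the last joint's range is limited). The gripper opens to 94 mm and grips with 3 to 60 N. Pads are 16 mm wide; open, the fingers measure 119 mm over their backs; the gripper's body (75 mm by 177 mm) begins 78 mm behind the grasp point.
Start: joints at [-1.376, 0.245, 1.558, -0, 1.339, -0.174], TCP at [0.234, -0.606, 0.205] pointing down, gripper open.
Joint ranges: [-3.13, 3.13], [-1.02, 2.26], [0.13, 2.54], [-0.95, 4.09], [0.21, 2.88], [-2.74, 2.74]. Speed limits (rad/s): [2.57, 2.57, 3.14, 3.14, 3.14, 3.14].

## Interface

Orientations are given as a 3x3 rotation matrix whose columns are the frame's x, y, z axes.
In Python, from cell import manip gives the robot as it stands.
- The arm moves only by the tool move_arm, never from a script. Its argument "motion" is a list of rows, each a list of 7 numbers: the closure, from -1 (fully open) to 1 (shut), then the shift along the tool's x, y, z in mm, then the turn, a rotation vector about the tool's x, y, z in degrees. A call has exactly 8 rows; each row is the pose to reach, as a shift and turn from the pose commanded when the call began, along the tool's axes at that moment; what a row does not reach only later rows make up. A row lasts 1/12 s, in which the tool goes at most 41.7 mm and 7.16 degrees, less where a joint would pass 70% of its speed; a pose out of reach is approached as far as the arm can. A call with a gripper value outside its range is refused whole. The fingers move at their own pace and stop on an object; "newtons" is the grip in N (left out, the last holds). Time passes only in rows, so rows that repeat a pose let the fingers close, or fill a call up. It gives the time, the measured TCP pose, the force, the opening and the grip force at its end, in the units of the state.
- manip.sense(): the state, without advancing time (a new reading comes with each control period).
- manip.snapshot(name): name is "scene" or "top" or "wrist"; returns a dict with "img" (420x560x3 uint8, red, green, blue), "mtx" (3x3 intrinsics, pixels), "distortion" ([k1, k2, p1, p2, k3] as OpenCV has them; the pictures are not rectified), "eye" and "orientation" of the camera in the world; the wrist camera has in their place "tool_from_camera" (4x4, takes a point from camera to tool coordinates, whose origin is the TCP and whose axes are the flange's). Camera axes: x right, y up, looking along -z (the intrinsics and any distortion apply to the point x, -y, -z); pixel columns grow to the right and rows downward; lengths in m; the calibration is good to about 2 mm. A picture is of the moment at which its call begins: read the wrist's pose just before it. There is no depth.
- manip.job_done(): hands the job in; it is judged then, once.
The state is a dict: "t": time; "joint_pos": joint angles; "joint_velocities": joint speeds; "effort": joint torques, N m; "tool_pos": TCP position; "ee_rot": TCP orientation; "force": force on the tool from outside, world axes, zero at the start; "moment": the same for the moment, N m; "grip_width": opening from 0.0 (shut) to 1.0 (fully open); "grasp_force": force on a finger pad.
Only numpy, scipy, OpenCV 4.12 (cv2) and the standard library are available. Lean on these libraries where they do the work, as an engineer would, in place of code of your own. Each camera call takes 0.05 s, during which the arm holds its last target. There are 200 camera calls.

## Working session

There is one attempt and no reset: what is moved stays moved. The work goes in short steps, Python scripts to look and compute and a tool call to move; the robot and the scene stay as the last step left them, time stands still between calls to the robot, and variables do not carry over. Pictures are saved under pics/ and viewed, at most 14 in all, crops included, and the job is handed in when it is done.

Besides the shell and the picture viewer there is one more tool, called after "Call:" in YAML: its name, and indented under it one key for each argument. move_arm: Moves the arm, as the interface text tells. Its arguments: {"type":"object","properties":{"motion":{"type":"array"},"newtons":{"type":"number"}},"required":["motion"]}

```bash
mkdir -p pics; ls; python3 - <<'E'
from cell import manip
import cv2,pickle
s=manip.sense(); print(s)
for n in("top","scene"):
    d=manip.snapshot(n); cv2.imwrite(f"pics/{n}0.png",d["img"][:,:,::-1]); pickle.dump(d,open(f"{n}0.pkl","wb")); print(n,d["mtx"],d["distortion"],d["eye"],d["orientation"])
E
```

```text
pics
{'t': 0.0, 'joint_pos': array([-1.37610866e+00,  2.45803880e-01,  1.55900783e+00, -2.16714071e-05,
        1.33867975e+00, -1.74102691e-01]), 'joint_velocities': array([-3.23532645e-05,  1.82418309e-05,  1.97212155e-03, -1.11712669e-03,
       -1.85040432e-03, -6.86460919e-04]), 'effort': array([-1.26488976e-03, -4.15837705e+01, -3.14600551e+01,  6.84053334e-02,
        3.31083778e-02, -1.39490135e-04]), 'tool_pos': array([ 0.23419754, -0.60570119,  0.2043552 ]), 'ee_rot': array([[ 9.32762342e-01,  3.60491695e-01, -3.88035577e-04],
       [ 3.60491772e-01, -9.32760541e-01,  1.85885677e-03],
       [ 3.08158152e-04, -1.87375523e-03, -9.99998197e-01]]), 'force': array([0.10869686, 0.12965669, 0.1424529 ]), 'moment': array([-0.00934869, -0.00368987, -0.03347149]), 'grasp_force': 0.0, 'grip_width': 1.0015030940377672}
top [[452.42008859   0.         279.9001393 ]
 [  0.         452.42008859 213.1618626 ]
 [  0.           0.           1.        ]] [-0.01779768  0.          0.          0.          0.        ] [ 0.4426902  -0.01840991  0.98159952] [[-0.00988162  0.99673955 -0.08007883]
 [-0.99987051 -0.01086627 -0.01186952]
 [-0.01270097  0.07995117  0.99671786]]
scene [[465.22852599   0.         275.15170532]
 [  0.         465.22852599 208.43328677]
 [  0.           0.           1.        ]] [-0.07322572  0.          0.          0.          0.        ] [ 1.11075691 -0.22296353  0.61694515] [[ 0.34921274 -0.62103842  0.70168494]
 [ 0.93703837  0.23391501 -0.25931229]
 [-0.00309175  0.74806086  0.66362292]]
```

```bash
python3 - <<'E'
import cv2
i=cv2.imread("pics/top0.png"); cv2.imwrite("pics/top0b.png",cv2.resize(i,(800,600),interpolation=cv2.INTER_CUBIC))
E
```

```text
(no output)
```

View pics/top0b.png

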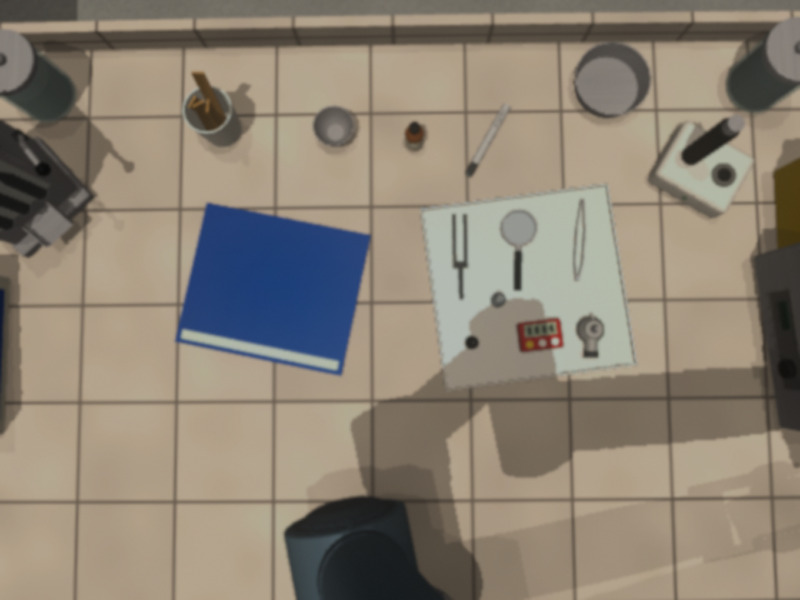

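The top view shows the mat on the robot's left (stripe towards the robot) and the tray on the right, with the fork, magnifier and forceps in the back row and the specula, timer and head in front. I'll enlarge the tray and get the mat by colour.

```bash
cat > h.py <<'E'
import numpy as np,cv2,pickle
from cell import manip
def ray(d,uv,eye=None,R=None):
    p=cv2.undistortPoints(np.array([[uv]],float),d["mtx"],np.array(d["distortion"]))[0,0]
    R=d["orientation"] if R is None else R; eye=d["eye"] if eye is None else eye
    return np.array(eye),np.array(R)@np.array([p[0],-p[1],-1.])
def onz(d,uv,z,eye=None,R=None):
    e,v=ray(d,uv,eye,R); return e+v*(z-e[2])/v[2]
E
python3 - <<'E'
from h import *
d=pickle.load(open("top0.pkl","rb")); im=d["img"]
c=im[125:280,290:450][:,:,::-1]; cv2.imwrite("pics/c1.png",cv2.resize(c,None,fx=3.87,fy=3.87,interpolation=cv2.INTER_CUBIC)[:600])
b=im.astype(int); m=((b[:,:,2]>b[:,:,0]+50)&(b[:,:,2]>90)).astype(np.uint8)
m[:,:100]=0;m[:,300:]=0
cn=max(cv2.findContours(m,cv2.RETR_EXTERNAL,cv2.CHAIN_APPROX_NONE)[0],key=cv2.contourArea)
r=cv2.minAreaRect(cn);bx=cv2.boxPoints(r);print(bx)
P=[onz(d,p,0.003) for p in bx];
for p in P: print(p)
print([np.linalg.norm(P[i]-P[i-1]) for i in range(4)], np.mean(P,0))
E
```

```text
[[122.945076 237.86359 ]
 [143.13641  140.9451  ]
 [258.06488  164.88852 ]
 [237.87354  261.807   ]]
[0.47113795 0.33516757 0.003     ]
[0.6848315  0.29413523 0.003     ]
[0.62792608 0.04003283 0.003     ]
[0.4171439  0.08484801 0.003     ]
[np.float64(0.2560766285039647), np.float64(0.2175973134866687), np.float64(0.26039634502927567), np.float64(0.2154936822886747)] [0.55025986 0.18854591 0.003     ]
```

View pics/c1.png

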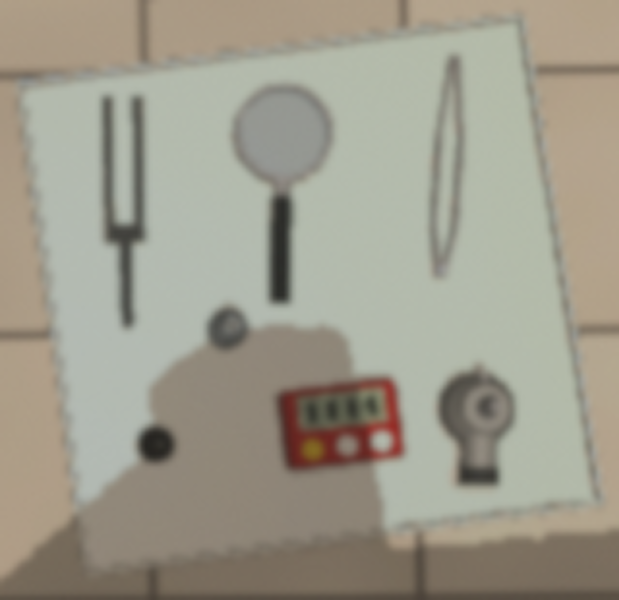

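The tray crop (u,v) shows the head base centre at (477,408) with its neck end at (478,484), timer corners at (279,393) (391,378) (403,456) (290,470), and the black speculum at (156,445). The magnifier lens is at (283,134) and its handle end at (280,302); the forceps ends are at (455,56) and (437,276), with the handle end still unclear.

```bash
cat >> h.py <<'E'
def go(x,y,z,yaw):
    "shift (mm) and z turn (deg) in present tool axes to reach TCP xyz (m), tool-x yaw (deg), pointing down"
    from scipy.spatial.transform import Rotation as Ro
    s=manip.sense(); R=s["ee_rot"]; a=np.radians(yaw)
    T=np.array([[np.cos(a),np.sin(a),0],[np.sin(a),-np.cos(a),0],[0,0,-1]])
    print("shift",(R.T@(np.array([x,y,z])-s["tool_pos"])*1000).round(1),"turn",np.degrees(Ro.from_matrix(R.T@T).as_rotvec()).round(1))
E
python3 - <<'E'
from h import *
d=pickle.load(open("top0.pkl","rb"))
def P(u,v,z): return onz(d,((u+.5)/3.87-.5+290,(v+.5)/3.87-.5+125),z)
def yaw(a,b): return np.degrees(np.arctan2(*(a-b)[[1,0]]))
h=P(477,408,.012);n=P(478,482,.014);print("head",h,"yaw",yaw(h,n),np.linalg.norm(h-n))
t=[P(*p,.023) for p in((279,393),(391,378),(403,456),(290,470))]
print("timer",np.mean(t,0),"yaw",yaw(t[0],t[3]),yaw(t[1],t[2]),yaw(t[0],t[1])-90,yaw(t[3],t[2])-90,[np.linalg.norm(t[i]-t[i-1]) for i in range(4)])
print("spec",P(156,445,.015),"grey",P(228,328,.015))
a,b=P(283,134,.008),P(280,302,.009);print("mag",a,b,(b-a)/np.linalg.norm(a-b)*.034+a,yaw(a,b),np.linalg.norm(a-b))
a,b=P(455,56,.007),P(437,276,.007);print("forc",(a+b)/2,yaw(a,b),np.linalg.norm(a-b))
c=[P(*p,.01) for p in((20,86),(521,17),(601,501),(88,573))];print("tray",c,np.mean(c,0))
a,b=(.404+.0)*0,0
t=np.mean(t,0); go(t[0]-.05,t[1],.20,85)
E
```

```text
head [ 0.48123683 -0.29098325  0.012     ] yaw -1.888646134660628 0.04084193502717819
timer [ 0.47276018 -0.21325806  0.023     ] yaw 6.753287329573572 7.08176581236863 7.011843067051814 6.435286166091018 [np.float64(0.04237133460557591), np.float64(0.061903517898888996), np.float64(0.04299633212382752), np.float64(0.062150342803213986)]
spec [ 0.46263029 -0.11298279  0.015     ] grey [ 0.52686379 -0.15399819  0.015     ]
mag [ 0.63665374 -0.18833026  0.008     ] [ 0.54161523 -0.18411695  0.009     ] [ 0.60268898 -0.18682451  0.00835738] -2.538413714505766 0.09513710877388418
forc [ 0.61792512 -0.27961846  0.007     ] -6.495481271436145 0.1257410958496781
tray [array([ 0.66542594, -0.04075241,  0.01      ]), array([ 0.70162821, -0.32388834,  0.01      ]), array([ 0.42927574, -0.35824847,  0.01      ]), array([ 0.39273572, -0.07477422,  0.01      ])] [ 0.5472664  -0.19941586  0.01      ]
shift [ 317.4 -298.1    5.1] turn [ -0.1  -0.1 -63.9]
```

Call:
move_arm:
  motion:
    - [-1, 364, -280, 0, 0, 0, -55]
    - [-1, 364, -280, 0, 0, 0, -55]
    - [-1, 364, -280, 0, 0, 0, -55]
    - [-1, 364, -280, 0, 0, 0, -55]
    - [-1, 364, -280, 0, 0, 0, -55]
    - [-1, 364, -280, 0, 0, 0, -55]
    - [-1, 364, -280, 0, 0, 0, -55]
    - [-1, 364, -280, 0, 0, 0, -55]
  newtons: 20

```text
t: 0.77
tool_pos: [0.408, -0.3194, 0.2051]
ee_rot: [[0.235, 0.972, -0.0], [0.972, -0.235, 0.0], [0.0, -0.0, -1.0]]
force: [-0.1, 0.3, -0.0]
grip_width: 0.998
grasp_force: 0.0
```

```bash
python3 - <<'E'
from h import *
go(.474,-.2135,.16,96.8)
s=manip.sense();print(s["t"],s["tool_pos"],s["ee_rot"][:,0])
E
```

```text
shift [118.4  39.4  45.2] turn [ -0.   -0.  -20.4]
0.7667 [ 0.40795972 -0.31938608  0.20513279] [2.34704133e-01 9.72066799e-01 3.28054102e-04]
```

Call:
move_arm:
  motion:
    - [-1, 118, 39, 0, 0, 0, -20.4]
    - [-1, 118, 39, 0, 0, 0, -20.4]
    - [-1, 118, 39, 0, 0, 0, -20.4]
    - [-1, 118, 39, 0, 0, 0, -20.4]
    - [-1, 118, 39, 0, 0, 0, -20.4]
    - [-1, 118, 39, 0, 0, 0, -20.4]
    - [-1, 118, 39, 0, 0, 0, -20.4]
    - [-1, 118, 39, 0, 0, 0, -20.4]

```text
t: 1.43
tool_pos: [0.473, -0.2176, 0.2053]
ee_rot: [[-0.111, 0.994, -0.0], [0.994, 0.111, 0.0], [0.0, -0.0, -1.0]]
force: [-0.0, -0.1, -0.5]
grip_width: 1.0
grasp_force: 0.0
```

```bash
cat >> h.py <<'E'
def wrist(name):
    s=manip.sense(); d=manip.snapshot("wrist"); M=np.array(d["tool_from_camera"])
    T=np.eye(4);T[:3,:3]=s["ee_rot"];T[:3,3]=s["tool_pos"];W=T@M
    d["eye"]=W[:3,3];d["orientation"]=W[:3,:3]
    pickle.dump(d,open(name+".pkl","wb")); cv2.imwrite(f"pics/{name}.png",cv2.resize(d["img"][:,:,::-1],(800,600),interpolation=cv2.INTER_CUBIC))
    print(s["t"],s["tool_pos"],"eye",d["eye"]); return d
def Pw(name,u,v,z):  # u,v in the 800x600 picture
    d=pickle.load(open(name+".pkl","rb")); return onz(d,((u+.5)*.7-.5,(v+.5)*.7-.5),z)
E
python3 - <<'E'
from h import *
wrist("w1"); go(.474,-.2135,.09,96.8)
E
```

```text
1.4333 [ 0.47300426 -0.21757778  0.20533739] eye [ 0.46513292 -0.1497791   0.3833668 ]
shift [  3.9   1.4 115.4] turn [-0.  -0.  -0.4]
```

View pics/w1.png

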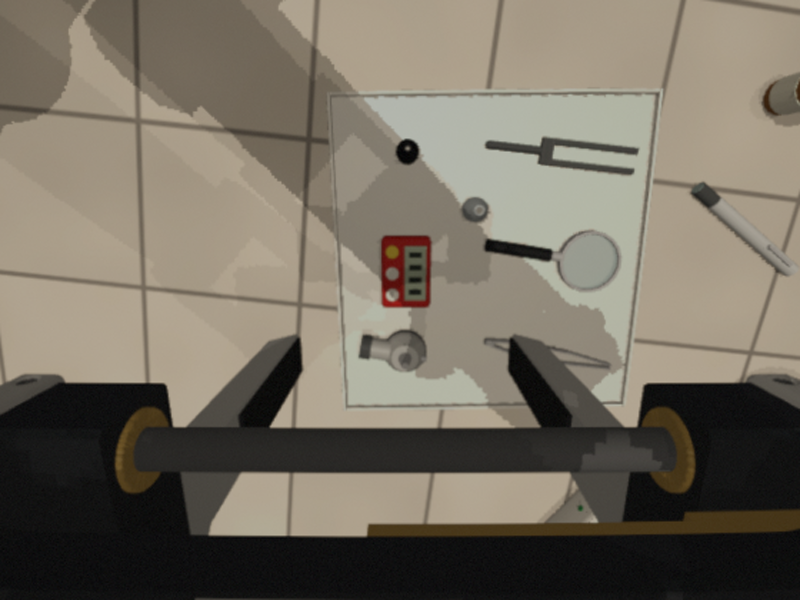

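The wrist view shows the timer at (406,271), head at (406,350), black speculum (407,151), magnifier lens (588,261) and forceps (485,342)–(608,366). I'll cross-check these against the top view and enlarge the forceps.

```bash
python3 - <<'E'
from h import *
print("timer",Pw("w1",406.5,271.5,.023)); a,b=Pw("w1",588,261,.008),Pw("w1",487,245,.009); print("mag",a,b)
a,b=Pw("w1",485,342,.007),Pw("w1",609,366,.007); print("forc",a,b,(a+b)/2)
print("spec",Pw("w1",407,153,.012))
d=pickle.load(open("w1.pkl","rb"));c=d["img"][220:275,330:440][:,:,::-1]; e=pickle.load(open("top0.pkl","rb"))["img"][132:202,390:420][:,:,::-1]
e=cv2.rotate(e,cv2.ROTATE_90_CLOCKWISE)
A=cv2.resize(c,None,fx=7,fy=7,interpolation=cv2.INTER_CUBIC);B=cv2.resize(e,(770,200),interpolation=cv2.INTER_CUBIC)
cv2.imwrite("pics/f1.png",np.vstack([A,B]))
E
```

```text
timer [ 0.47399105 -0.21229109  0.023     ]
mag [ 0.63670034 -0.18680998  0.008     ] [ 0.54301085 -0.1828614   0.009     ]
forc [ 0.55610792 -0.27407152  0.007     ] [ 0.6798149  -0.28510029  0.007     ] [ 0.61796141 -0.27958591  0.007     ]
spec [ 0.46326287 -0.11366081  0.012     ]
```

View pics/f1.png

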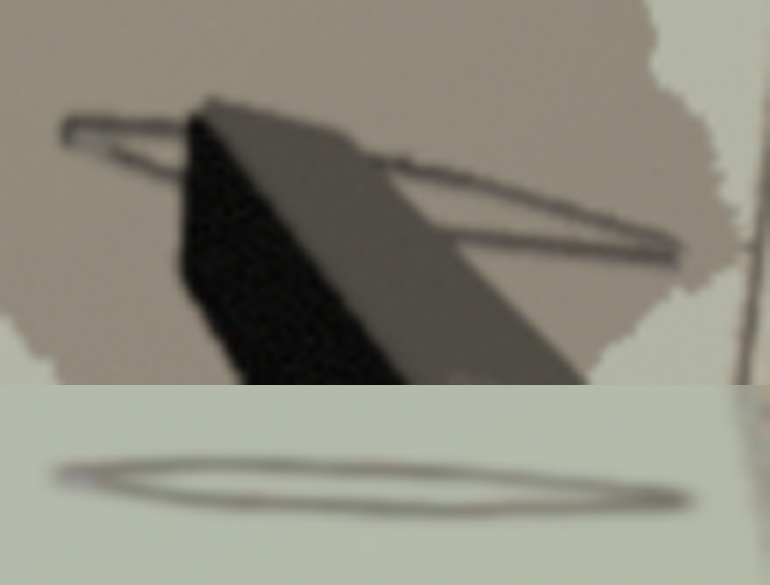

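```bash
python3 - <<'E'
from h import *
go(.4735,-.2128,.008,96.8)
E
```

```text
shift [  4.7   1.  197.4] turn [-0.  -0.  -0.4]
```

Call:
move_arm:
  motion:
    - [-0.4, 2, 0.5, 35, 0, 0, -0.4]
    - [-0.4, 5, 1, 75, 0, 0, -0.4]
    - [-0.4, 5, 1, 115, 0, 0, -0.4]
    - [-0.4, 5, 1, 150, 0, 0, -0.4]
    - [-0.4, 5, 1, 165, 0, 0, -0.4]
    - [-0.4, 5, 1, 170, 0, 0, -0.4]
    - [-0.4, 5, 1, 170, 0, 0, -0.4]
    - [-0.4, 5, 1, 170, 0, 0, -0.4]

```text
t: 2.15
tool_pos: [0.4747, -0.2123, 0.0366]
ee_rot: [[-0.12, 0.993, 0.001], [0.993, 0.12, -0.001], [-0.001, 0.001, -1.0]]
force: [0.4, -0.4, -0.1]
grip_width: 0.697
grasp_force: 0.0
```

```bash
python3 - <<'E'
from h import *
go(.4735,-.2128,.008,96.8)
E
```

```text
shift [-0.3 -1.3 28.6] turn [0.1 0.1 0.1]
```

Call:
move_arm:
  motion:
    - [-0.4, 0, -1, 15, 0, 0, 0]
    - [-0.4, 0, -1, 28, 0, 0, 0]
    - [-0.4, 0, -1, 28, 0, 0, 0]
    - [0.6, 0, -1, 28, 0, 0, 0]
    - [0.6, 0, -1, 28, 0, 0, 0]
    - [0.6, 0, -1, 28, 0, 0, 0]
    - [0.6, 0, -1, 28, 0, 0, 0]
    - [0.6, 0, -1, 28, 0, 0, 0]
  newtons: 20

```text
t: 2.82
tool_pos: [0.4739, -0.2119, 0.0087]
ee_rot: [[-0.121, 0.993, 0.002], [0.993, 0.121, -0.001], [-0.001, 0.001, -1.0]]
force: [-0.8, 0.6, 4.3]
grip_width: 0.466
grasp_force: 20.0
```

```bash
python3 - <<'E'
from h import *
s=manip.sense();print(s["tool_pos"],np.degrees(np.arctan2(s["ee_rot"][1,0],s["ee_rot"][0,0])))
E
```

```text
[ 0.47391411 -0.21194903  0.00873525] 96.93395509242445
```

Call:
move_arm:
  motion:
    - [0.6, 0, 0, -30, 0, 0, 0]
    - [0.6, 0, 0, -65, 0, 0, 0]
    - [0.6, 10, 5, -95, 0, 0, 0]
    - [0.6, 40, 20, -100, 0, 0, 3]
    - [0.6, 76, 40, -100, 0, 0, 8]
    - [0.6, 112, 59, -100, 0, 0, 12]
    - [0.6, 148, 78, -100, 0, 0, 16]
    - [0.6, 185, 97, -100, 0, 0, 18.9]

```text
t: 3.48
tool_pos: [0.5474, -0.0142, 0.1077]
ee_rot: [[0.211, 0.978, 0.001], [0.978, -0.211, -0.0], [-0.0, 0.001, -1.0]]
force: [1.3, -1.6, -1.3]
grip_width: 0.467
grasp_force: 20.0
```

```bash
python3 - <<'E'
from h import *
go(.6188,.174,.10,78)
print(manip.sense()["grip_width"])
E
```

```text
shift [199.   30.1   7.7] turn [ 0.   0.  -0.2]
0.4665727119498493
```

Call:
move_arm:
  motion:
    - [0.6, 38, 6, 0, 0, 0, 0]
    - [0.6, 78, 12, 0, 0, 0, 0]
    - [0.6, 118, 18, 5, 0, 0, 0]
    - [0.6, 155, 24, 20, 0, 0, 0]
    - [0.6, 185, 28, 40, 0, 0, 0]
    - [0.6, 195, 29, 60, 0, 0, 0]
    - [0.6, 197, 29, 72, 0, 0, 0]
    - [0.6, 197, 29, 72, 0, 0, 0]

```text
t: 4.15
tool_pos: [0.6134, 0.1709, 0.0318]
ee_rot: [[0.206, 0.978, -0.007], [0.979, -0.206, -0.001], [-0.002, -0.006, -1.0]]
force: [-0.4, -0.3, -1.6]
grip_width: 0.462
grasp_force: 20.0
```

```bash
python3 - <<'E'
from h import *
go(.6188,.174,.009,78)
E
```

```text
shift [ 4.2  4.8 22.7] turn [-0.4  0.1  0.1]
```

Call:
move_arm:
  motion:
    - [0.6, 4, 5, 5, 0, 0, 0]
    - [0.6, 4, 5, 10, 0, 0, 0]
    - [0.6, 4, 5, 14, 0, 0, 0]
    - [0.6, 4, 5, 17, 0, 0, 0]
    - [0.6, 4, 5, 19, 0, 0, 0]
    - [0.6, 4, 5, 20, 0, 0, 0]
    - [0.6, 4, 5, 21, 0, 0, 0]
    - [0.6, 4, 5, 21, 0, 0, 0]

```text
t: 4.82
tool_pos: [0.622, 0.1735, 0.0145]
ee_rot: [[0.208, 0.978, 0.0], [0.978, -0.208, -0.0], [0.0, 0.0, -1.0]]
force: [1.4, -1.3, -1.5]
grip_width: 0.461
grasp_force: 20.0
```

```bash
python3 - <<'E'
from h import *
go(.6188,.174,.009,78)
E
```

```text
shift [-0.2 -3.2  5.5] turn [ 0. -0.  0.]
```

Call:
move_arm:
  motion:
    - [0.6, 0, -3, 3, 0, 0, 0]
    - [0.6, 0, -3, 5, 0, 0, 0]
    - [0.6, 0, -3, 5, 0, 0, 0]
    - [0.6, 0, -3, 5, 0, 0, 0]
    - [-0.3, 0, -3, 5, 0, 0, 0]
    - [-0.3, 0, -3, 5, 0, 0, 0]
    - [-0.3, 0, -3, 5, 0, 0, 0]
    - [-0.3, 0, -3, 5, 0, 0, 0]

```text
t: 5.48
tool_pos: [0.6193, 0.1743, 0.0097]
ee_rot: [[0.207, 0.978, 0.0], [0.978, -0.207, 0.0], [0.0, 0.0, -1.0]]
force: [0.8, 0.2, -0.4]
grip_width: 0.647
grasp_force: 0.0
```

```bash
python3 - <<'E'
from h import *
go(.60,-.20,.12,0)
E
```

```text
shift [-370.1   58.8 -110.4] turn [ 0. -0. 78.]
```

Call:
move_arm:
  motion:
    - [-0.3, 0, 0, -35, 0, 0, 0]
    - [-0.3, 0, 0, -70, 0, 0, 0]
    - [-0.3, -10, 2, -105, 0, 0, 4]
    - [-0.3, -48, 9, -112, 0, 0, 10]
    - [-0.3, -88, 16, -112, 0, 0, 17]
    - [-0.3, -128, 24, -112, 0, 0, 24]
    - [-0.3, -168, 31, -112, 0, 0, 31]
    - [-0.3, -208, 38, -112, 0, 0, 38]

```text
t: 6.15
tool_pos: [0.6129, -0.0389, 0.1219]
ee_rot: [[0.769, 0.639, 0.001], [0.639, -0.769, -0.0], [0.0, 0.001, -1.0]]
force: [0.5, 0.6, 0.3]
grip_width: 0.65
grasp_force: 0.0
```

```bash
python3 - <<'E'
from h import *
go(.608,-.2785,.12,-6.5)
E
```

```text
shift [-156.8  181.2    1.9] turn [ 0.  -0.  46.2]
```

Call:
move_arm:
  motion:
    - [-0.3, -22, 26, 0, 0, 0, 7]
    - [-0.3, -45, 52, 0, 0, 0, 14]
    - [-0.3, -67, 78, 0, 0, 0, 21]
    - [-0.3, -90, 104, 0, 0, 0, 28]
    - [-0.3, -112, 130, 0, 0, 0, 35]
    - [-0.3, -135, 156, 0, 0, 0, 42]
    - [-0.3, -155, 179, 0, 0, 0, 46]
    - [-0.3, -155, 179, 0, 0, 0, 46]

```text
t: 6.82
tool_pos: [0.6091, -0.2794, 0.1219]
ee_rot: [[0.994, -0.111, 0.001], [-0.111, -0.994, -0.002], [0.001, 0.002, -1.0]]
force: [0.7, 0.0, -0.4]
grip_width: 0.655
grasp_force: 0.0
```

```bash
python3 - <<'E'
from h import *
wrist("w2"); go(.608,-.2785,.005,-6.5)
d=pickle.load(open("w2.pkl","rb"))
E
```

```text
6.8167 [ 0.60910794 -0.27942449  0.12186635] eye [ 0.67761652 -0.28784653  0.29998563]
shift [ -1.1   1.9 116.6] turn [ 0.  -0.   0.3]
```

View pics/w2.png

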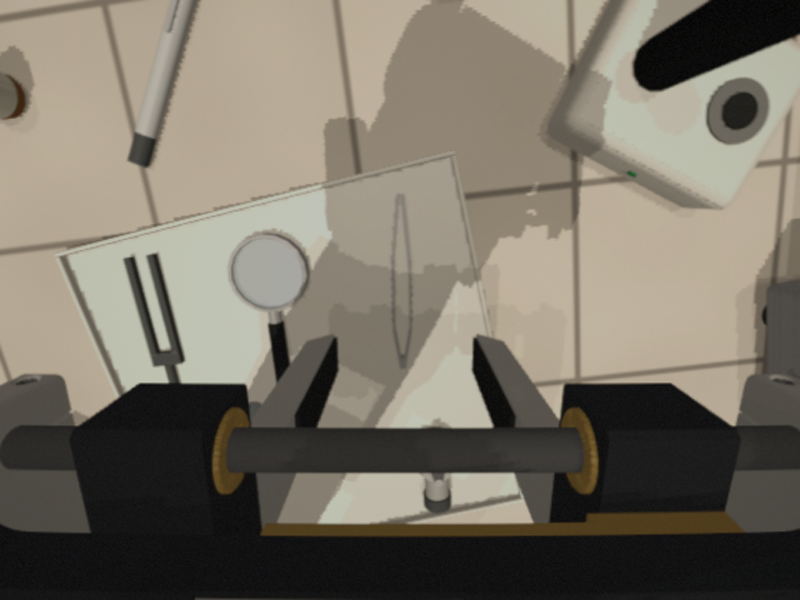

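```bash
python3 - <<'E'
from h import *
a,b=Pw("w2",403,367,.006),Pw("w2",400,194,.006);print(a,b,(a+b)/2,np.degrees(np.arctan2(*(b-a)[[1,0]])),np.linalg.norm(a-b))
c=pickle.load(open("w2.pkl","rb"))["img"][128:265,262:302][:,:,::-1]
c=cv2.rotate(c,cv2.ROTATE_90_CLOCKWISE);c=cv2.normalize(c,None,0,255,cv2.NORM_MINMAX)
cv2.imwrite("pics/f2.png",cv2.resize(c,None,fx=5.8,fy=5.8,interpolation=cv2.INTER_CUBIC))
E
```

```text
[ 0.55481348 -0.2734003   0.006     ] [ 0.68041886 -0.28539734  0.006     ] [ 0.61761617 -0.27939882  0.006     ] -5.455986306474286 0.12617701886697041
```

View pics/f2.png

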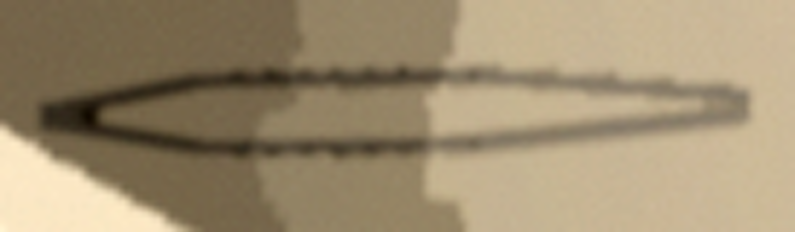

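The enlarged crop shows the solid joined handle end at left (the robot's side) with ribs at u≈220–420, so the forceps yaw is about -6°. I'm going down to grasp it.

Call:
move_arm:
  motion:
    - [-0.4, -1, 2, 35, 0, 0, 0]
    - [-0.4, -1, 2, 70, 0, 0, 0]
    - [-0.4, -1, 2, 95, 0, 0, 0]
    - [-0.4, -1, 2, 105, 0, 0, 0]
    - [-0.4, -1, 2, 110, 0, 0, 0]
    - [-0.4, -1, 2, 112, 0, 0, 0]
    - [-0.4, -1, 2, 112, 0, 0, 0]
    - [-0.4, -1, 2, 112, 0, 0, 0]

```text
t: 7.53
tool_pos: [0.6098, -0.2763, 0.0116]
ee_rot: [[0.995, -0.103, 0.003], [-0.103, -0.995, -0.002], [0.003, 0.002, -1.0]]
force: [1.3, -0.3, 1.0]
grip_width: 0.698
grasp_force: 0.0
```

```bash
python3 - <<'E'
from h import *
go(.6078,-.2785,.005,-6)
E
```

```text
shift [-1.8  2.4  6.6] turn [ 0.1 -0.2  0.1]
```

Call:
move_arm:
  motion:
    - [-0.4, -2, 2, 3, 0, 0, 0]
    - [-0.4, -2, 2, 6, 0, 0, 0]
    - [-0.4, -2, 2, 6, 0, 0, 0]
    - [-0.4, -2, 2, 6, 0, 0, 0]
    - [-0.4, -2, 2, 6, 0, 0, 0]
    - [0.9, -2, 2, 6, 0, 0, 0]
    - [0.9, -2, 2, 6, 0, 0, 0]
    - [0.9, -2, 2, 6, 0, 0, 0]

```text
t: 8.2
tool_pos: [0.6062, -0.2776, 0.0035]
ee_rot: [[0.995, -0.104, 0.0], [-0.104, -0.995, -0.0], [0.0, 0.0, -1.0]]
force: [0.0, 1.0, -0.8]
grip_width: 0.524
grasp_force: 0.0
```

Call:
move_arm:
  motion:
    - [0.9, 0, 0, 0, 0, 0, 0]
    - [0.9, 0, 0, 0, 0, 0, 0]
    - [0.9, 0, 0, 0, 0, 0, 0]
    - [0.9, 0, 0, 0, 0, 0, 0]
    - [0.9, 0, 0, -10, 0, 0, 0]
    - [0.9, 0, 0, -25, 0, 0, 0]
    - [0.9, 0, 0, -60, 0, 0, 0]
    - [0.9, 0, 0, -98, 0, 0, 0]

```text
t: 8.87
tool_pos: [0.605, -0.2768, 0.1019]
ee_rot: [[0.995, -0.104, -0.003], [-0.104, -0.995, 0.002], [-0.003, -0.002, -1.0]]
force: [-0.7, -0.5, -0.2]
grip_width: 0.051
grasp_force: 0.0
```

```bash
python3 - <<'E'
from h import *
c=np.array([.5503,.1885]);a=np.radians(-12);X=np.array([np.cos(a),np.sin(a)]);Y=np.array([-X[1],X[0]])
t=c+.080*Y-.010*X; print(t); go(*t,.105,-12+.5)
s=manip.sense(); print(s["grip_width"]*94,s["tool_pos"])
E
```

```text
[0.55715146 0.26883092]
shift [-104.4 -537.7   -1.9] turn [-0.1  0.2  5.5]
4.774113098893785 [ 0.60502481 -0.27676943  0.10193697]
```

The fingers close at about 0.7/s, so I lifted before they had closed on the forceps. I'll reopen and look.

Call:
move_arm:
  motion:
    - [-0.4, 0, 0, -20, 0, 0, 0]
    - [-0.4, 0, 0, -20, 0, 0, 0]
    - [-0.4, 0, 0, -20, 0, 0, 0]
    - [-0.4, 0, 0, -20, 0, 0, 0]
    - [-0.4, 0, 0, -20, 0, 0, 0]
    - [-0.4, 0, 0, -20, 0, 0, 0]
    - [-0.4, 0, 0, -20, 0, 0, 0]
    - [-0.4, 0, 0, -20, 0, 0, 0]

```text
t: 9.53
tool_pos: [0.6057, -0.2773, 0.1204]
ee_rot: [[0.995, -0.104, -0.001], [-0.104, -0.995, 0.001], [-0.002, -0.001, -1.0]]
force: [0.7, 0.4, -0.9]
grip_width: 0.584
grasp_force: 0.0
```

```bash
python3 - <<'E'
from h import *
wrist("w3"); go(.6078,-.2785,.005,-6)
E
```

```text
9.5333 [ 0.60569558 -0.27726062  0.12039309] eye [ 0.67471594 -0.2857896   0.29831092]
shift [  2.2   1.  115.7] turn [-0.   0.1  0. ]
```

View pics/w3.png

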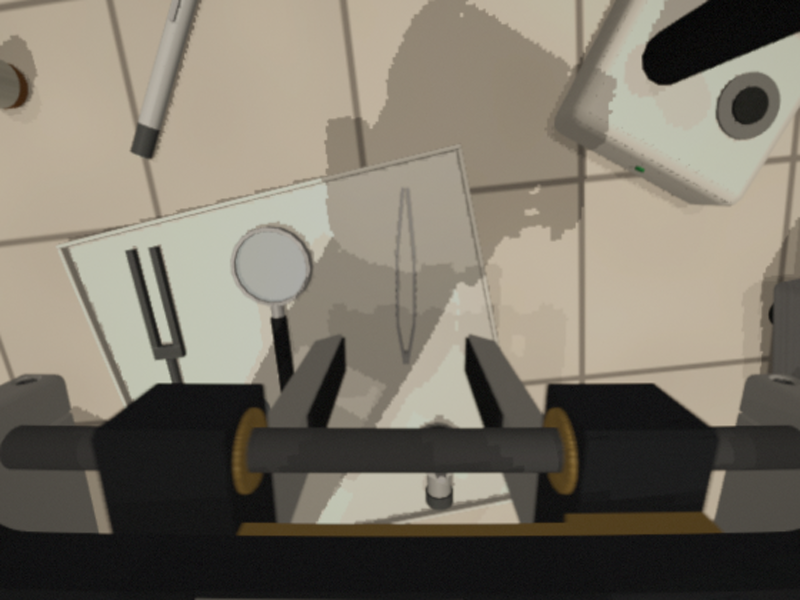

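The forceps still lie at (407,362)–(405,188), practically unmoved. I'll grasp again and wait for full closure.

Call:
move_arm:
  motion:
    - [-0.4, 1, 1, 38, 0, 0, 0]
    - [-0.4, 2, 1, 78, 0, 0, 0]
    - [-0.4, 2, 1, 100, 0, 0, 0]
    - [-0.4, 2, 1, 109, 0, 0, 0]
    - [-0.4, 2, 1, 113, 0, 0, 0]
    - [-0.4, 2, 1, 115, 0, 0, 0]
    - [0.9, 2, 1, 115, 0, 0, 0]
    - [0.9, 2, 1, 115, 0, 0, 0]

```text
t: 10.25
tool_pos: [0.6094, -0.2797, 0.0086]
ee_rot: [[0.995, -0.104, 0.003], [-0.104, -0.995, -0.002], [0.003, 0.002, -1.0]]
force: [0.6, 0.7, -0.8]
grip_width: 0.596
grasp_force: 0.0
```

Call:
move_arm:
  motion:
    - [0.9, 0, 0, 0, 0, 0, 0]
    - [0.9, 0, 0, 0, 0, 0, 0]
    - [0.9, 0, 0, 0, 0, 0, 0]
    - [0.9, 0, 0, 0, 0, 0, 0]
    - [0.9, 0, 0, 0, 0, 0, 0]
    - [0.9, 0, 0, 0, 0, 0, 0]
    - [0.9, 0, 0, 0, 0, 0, 0]
    - [0.9, 0, 0, 0, 0, 0, 0]

```text
t: 10.92
tool_pos: [0.608, -0.2787, 0.0065]
ee_rot: [[0.995, -0.104, -0.0], [-0.104, -0.995, 0.0], [-0.0, -0.0, -1.0]]
force: [-0.9, -0.3, 0.8]
grip_width: 0.139
grasp_force: 20.0
```

Call:
move_arm:
  motion:
    - [0.9, 0, 0, -30, 0, 0, 0]
    - [0.9, 0, 0, -68, 0, 0, 0]
    - [0.9, -4, -20, -95, 0, 0, 0]
    - [0.9, -12, -58, -100, 0, 0, 0]
    - [0.9, -20, -98, -100, 0, 0, 0]
    - [0.9, -28, -138, -100, 0, 0, 0]
    - [0.9, -36, -178, -100, 0, 0, 0]
    - [0.9, -44, -218, -100, 0, 0, 0]

```text
t: 11.58
tool_pos: [0.5864, -0.0556, 0.1065]
ee_rot: [[0.995, -0.104, 0.0], [-0.104, -0.995, -0.0], [0.0, 0.0, -1.0]]
force: [1.1, -0.2, -0.1]
grip_width: 0.141
grasp_force: 20.0
```

Call:
move_arm:
  motion:
    - [0.9, -8, -40, 0, 0, 0, 0]
    - [0.9, -16, -80, 0, 0, 0, 0]
    - [0.9, -24, -120, 0, 0, 0, 0]
    - [0.9, -32, -160, 0, 0, 0, 1]
    - [0.9, -40, -200, 0, 0, 0, 2]
    - [0.9, -48, -240, 0, 0, 0, 3]
    - [0.9, -55, -275, 0, 0, 0, 4]
    - [0.9, -63, -312, 0, 0, 0, 6]

```text
t: 12.25
tool_pos: [0.5562, 0.2614, 0.1065]
ee_rot: [[0.978, -0.208, 0.0], [-0.208, -0.978, -0.0], [0.0, 0.0, -1.0]]
force: [0.8, -0.4, 0.2]
grip_width: 0.146
grasp_force: 20.0
```

Call:
move_arm:
  motion:
    - [0.9, 0, -5, 10, 0, 0, 0]
    - [0.9, 0, -9, 30, 0, 0, 0]
    - [0.9, 0, -9, 50, 0, 0, 0]
    - [0.9, 0, -9, 70, 0, 0, 0]
    - [0.9, 0, -9, 80, 0, 0, 0]
    - [0.9, 0, -9, 80, 0, 0, 0]
    - [0.9, 0, -9, 80, 0, 0, 0]
    - [0.9, 0, -9, 80, 0, 0, 0]

```text
t: 12.92
tool_pos: [0.5597, 0.2683, 0.0277]
ee_rot: [[0.978, -0.208, 0.002], [-0.208, -0.978, 0.0], [0.002, -0.001, -1.0]]
force: [-0.9, -0.1, -0.1]
grip_width: 0.145
grasp_force: 20.0
```

```bash
python3 - <<'E'
from h import *
go(.5573,.2688,.0075,-12)
s=manip.sense(); print(s["grip_width"]*94)
E
```

```text
shift [-2.5  0.  20.2] turn [-0.1 -0.1  0. ]
13.590735555263036
```

Call:
move_arm:
  motion:
    - [0.9, -2, 0, 8, 0, 0, 0]
    - [0.9, -2, 0, 14, 0, 0, 0]
    - [0.9, -2, 0, 18, 0, 0, 0]
    - [0.9, -2, 0, 20, 0, 0, 0]
    - [0.9, -2, 0, 20, 0, 0, 0]
    - [0.9, -2, 0, 20, 0, 0, 0]
    - [0.3, -2, 0, 20, 0, 0, 0]
    - [0.3, -2, 0, 20, 0, 0, 0]

```text
t: 13.58
tool_pos: [0.5567, 0.2688, 0.0064]
ee_rot: [[0.978, -0.207, 0.0], [-0.207, -0.978, 0.0], [0.0, -0.0, -1.0]]
force: [0.2, -0.6, 0.2]
grip_width: 0.249
grasp_force: 0.0
```

Call:
move_arm:
  motion:
    - [0.3, 0, 0, 0, 0, 0, 0]
    - [0.3, 0, 0, 0, 0, 0, 0]
    - [0.3, 0, 0, -10, 0, 0, 0]
    - [0.3, 0, 0, -30, 0, 0, 0]
    - [0.3, 0, 0, -60, 0, 0, 0]
    - [0.1, 0, 0, -95, 0, 0, 0]
    - [-0.1, 0, 30, -110, 0, 0, 0]
    - [-0.2, 0, 70, -110, 0, 0, 0]

```text
t: 14.25
tool_pos: [0.5459, 0.2019, 0.1229]
ee_rot: [[0.979, -0.203, 0.011], [-0.204, -0.979, 0.002], [0.011, -0.004, -1.0]]
force: [0.6, 0.2, 0.6]
grip_width: 0.525
grasp_force: 0.0
```

```bash
python3 - <<'E'
from h import *
m=np.array([.6030,-.1862]);yaw=-2.4;a=np.radians(yaw);g=m-.014*np.array([np.cos(a),np.sin(a)]);print(g)
go(*g,.12,yaw)
E
```

```text
[ 0.58901228 -0.18561374]
shift [121.1 370.6   2.6] turn [-0.2 -0.6 -9.3]
```

Call:
move_arm:
  motion:
    - [-0.2, 12, 37, 0, 0, 0, -1]
    - [-0.2, 24, 74, 0, 0, 0, -2]
    - [-0.2, 36, 111, 0, 0, 0, -3]
    - [-0.2, 48, 148, 0, 0, 0, -4]
    - [-0.2, 60, 185, 0, 0, 0, -5]
    - [-0.2, 72, 222, 0, 0, 0, -7]
    - [-0.2, 84, 259, 0, 0, 0, -8]
    - [-0.2, 97, 296, 0, 0, 0, -9.5]

```text
t: 14.92
tool_pos: [0.5756, -0.1114, 0.1175]
ee_rot: [[0.999, -0.042, 0.001], [-0.042, -0.999, -0.0], [0.001, 0.0, -1.0]]
force: [0.0, 0.6, 0.3]
grip_width: 0.599
grasp_force: 0.0
```

Call:
move_arm:
  motion:
    - [-0.2, 8, 30, 0, 0, 0, 0]
    - [-0.2, 11, 60, 0, 0, 0, 0]
    - [-0.2, 11, 70, 10, 0, 0, 0]
    - [-0.2, 11, 70, 40, 0, 0, 0]
    - [-0.2, 11, 70, 70, 0, 0, 0]
    - [-0.2, 11, 70, 80, 0, 0, 0]
    - [-0.2, 11, 70, 80, 0, 0, 0]
    - [-0.2, 11, 70, 80, 0, 0, 0]

```text
t: 15.58
tool_pos: [0.5836, -0.1792, 0.0367]
ee_rot: [[0.999, -0.042, -0.0], [-0.042, -0.999, 0.0], [-0.0, -0.0, -1.0]]
force: [0.5, -0.4, 0.5]
grip_width: 0.602
grasp_force: 0.0
```

```bash
python3 - <<'E'
from h import *
go(.589,-.1856,.006,-2.4)
E
```

```text
shift [ 5.7  6.2 30.7] turn [-0.  0. -0.]
```

Call:
move_arm:
  motion:
    - [-0.2, 5.5, 6, 0, 0, 0, 0]
    - [-0.2, 5.5, 6, 10, 0, 0, 0]
    - [-0.2, 5.5, 6, 20, 0, 0, 0]
    - [-0.2, 5.5, 6, 27, 0, 0, 0]
    - [-0.2, 5.5, 6, 30, 0, 0, 0]
    - [-0.2, 5.5, 6, 30, 0, 0, 0]
    - [-0.2, 5.5, 6, 30, 0, 0, 0]
    - [0.9, 5.5, 6, 30, 0, 0, 0]

```text
t: 16.25
tool_pos: [0.589, -0.1861, 0.0067]
ee_rot: [[0.999, -0.043, 0.0], [-0.043, -0.999, -0.0], [0.0, 0.0, -1.0]]
force: [-0.5, -0.4, 0.2]
grip_width: 0.557
grasp_force: 0.0
```

Call:
move_arm:
  motion:
    - [0.9, 0, 0, 0, 0, 0, 0]
    - [0.9, 0, 0, 0, 0, 0, 0]
    - [0.9, 0, 0, 0, 0, 0, 0]
    - [0.9, 0, 0, 0, 0, 0, 0]
    - [0.9, 0, 0, 0, 0, 0, 0]
    - [0.9, 0, 0, 0, 0, 0, 0]
    - [0.9, 0, 0, 0, 0, 0, 0]
    - [0.9, 0, 0, 0, 0, 0, 0]
  newtons: 30

```text
t: 16.92
tool_pos: [0.5889, -0.186, 0.0065]
ee_rot: [[0.999, -0.043, 0.0], [-0.043, -0.999, 0.0], [0.0, -0.0, -1.0]]
force: [-0.0, 0.1, 0.5]
grip_width: 0.12
grasp_force: 30.0
```

```bash
python3 - <<'E'
from h import *
s=manip.sense();p=s["tool_pos"]; print(p)
m=np.array([.6030,-.1862]);o=np.linalg.norm(m-p[:2]);print(o)
c=np.array([.5503,.1885]);a=np.radians(-12);X=np.array([np.cos(a),np.sin(a)]);Y=np.array([-X[1],X[0]])
t=c-.080*Y-o*X; print(t); go(*t,.105,-12)
E
```

```text
[ 0.58886124 -0.1860156   0.00652226]
0.014139962309146485
[0.51983609 0.11318806]
shift [ -81.9 -296.   -98.4] turn [-0.   0.   9.5]
```

Call:
move_arm:
  motion:
    - [0.9, 0, 0, -30, 0, 0, 0]
    - [0.9, 0, 0, -65, 0, 0, 0]
    - [0.9, -3, -10, -92, 0, 0, 0]
    - [0.9, -12, -45, -98, 0, 0, 0]
    - [0.9, -22, -83, -98, 0, 0, 0]
    - [0.9, -33, -121, -98, 0, 0, 0]
    - [0.9, -44, -159, -98, 0, 0, 0]
    - [0.9, -55, -197, -98, 0, 0, 0]

```text
t: 17.58
tool_pos: [0.5415, 0.0146, 0.1044]
ee_rot: [[0.999, -0.044, 0.0], [-0.044, -0.999, -0.0], [0.0, 0.0, -1.0]]
force: [1.2, 0.8, -0.6]
grip_width: 0.116
grasp_force: 30.0
```

Call:
move_arm:
  motion:
    - [0.9, -10, -37, 0, 0, 0, 3]
    - [0.9, -20, -74, 0, 0, 0, 7]
    - [0.9, -27, -99, 10, 0, 0, 9.5]
    - [0.9, -27, -99, 35, 0, 0, 9.5]
    - [0.9, -27, -99, 60, 0, 0, 9.5]
    - [0.9, -27, -99, 75, 0, 0, 9.5]
    - [0.9, -27, -99, 75, 0, 0, 9.5]
    - [0.9, -27, -99, 75, 0, 0, 9.5]

```text
t: 18.25
tool_pos: [0.5189, 0.1132, 0.0288]
ee_rot: [[0.978, -0.207, -0.002], [-0.207, -0.978, -0.0], [-0.002, 0.0, -1.0]]
force: [1.4, -0.1, 0.1]
grip_width: 0.121
grasp_force: 30.0
```

```bash
python3 - <<'E'
from h import *
go(.5198,.1132,.0068,-12)
s=manip.sense(); print(s["grip_width"]*94,s["t"])
E
```

```text
shift [ 0.9 -0.2 22. ] turn [0.  0.1 0. ]
11.392595731163972 18.25
```

Call:
move_arm:
  motion:
    - [0.9, 1, 0, 8, 0, 0, 0]
    - [0.9, 1, 0, 15, 0, 0, 0]
    - [0.9, 1, 0, 19, 0, 0, 0]
    - [0.9, 1, 0, 21, 0, 0, 0]
    - [0.9, 1, 0, 21.5, 0, 0, 0]
    - [0.9, 1, 0, 21.5, 0, 0, 0]
    - [0.3, 1, 0, 21.5, 0, 0, 0]
    - [0.3, 1, 0, 21.5, 0, 0, 0]

```text
t: 18.92
tool_pos: [0.5211, 0.113, 0.0084]
ee_rot: [[0.978, -0.207, 0.001], [-0.207, -0.978, 0.0], [0.001, -0.0, -1.0]]
force: [0.3, 0.4, -0.3]
grip_width: 0.226
grasp_force: 0.0
```

Call:
move_arm:
  motion:
    - [0.3, 0, 0, 0, 0, 0, 0]
    - [0.3, 0, 0, 0, 0, 0, 0]
    - [0.3, 0, 0, -10, 0, 0, 0]
    - [0.3, 0, 0, -35, 0, 0, 0]
    - [0.3, 0, 0, -70, 0, 0, 0]
    - [0.1, 0, 10, -105, 0, 0, 0]
    - [-0.1, 4, 45, -115, 0, 0, 0]
    - [-0.2, 8, 85, -115, 0, 0, 0]

```text
t: 19.58
tool_pos: [0.5139, 0.028, 0.1284]
ee_rot: [[0.979, -0.203, 0.009], [-0.203, -0.979, -0.001], [0.01, -0.001, -1.0]]
force: [1.0, -0.8, -1.1]
grip_width: 0.528
grasp_force: 0.0
```

Call:
move_arm:
  motion:
    - [-0.2, 4, 38, 0, 0, 0, -1]
    - [-0.2, 8, 77, 0, 0, 0, -2]
    - [-0.2, 12, 116, 0, 0, 0, -3]
    - [-0.2, 16, 155, 0, 0, 0, -4]
    - [-0.2, 20, 194, 0, 0, 0, -5]
    - [-0.2, 24, 233, 0, 0, 0, -7]
    - [-0.2, 28, 270, 0, 0, 0, -8]
    - [-0.2, 30, 300, 0, 0, 0, -10]

```text
t: 20.25
tool_pos: [0.4776, -0.2744, 0.1242]
ee_rot: [[0.999, -0.035, 0.001], [-0.035, -0.999, -0.001], [0.001, 0.001, -1.0]]
force: [1.1, 0.0, 0.1]
grip_width: 0.6
grasp_force: 0.0
```

```bash
python3 - <<'E'
from h import *
d=manip.snapshot("top"); pickle.dump(d,open("top1.pkl","wb"))
cv2.imwrite("pics/top1.png",cv2.resize(d["img"][120:280,110:460][:,:,::-1],None,fx=2.28,fy=2.28,interpolation=cv2.INTER_CUBIC))
go(.4812,-.2910,.06,-1.9)
E
```

```text
shift [ 4.3 12.  64.6] turn [ 0.2 -0.1 -0.2]
```

View pics/top1.png

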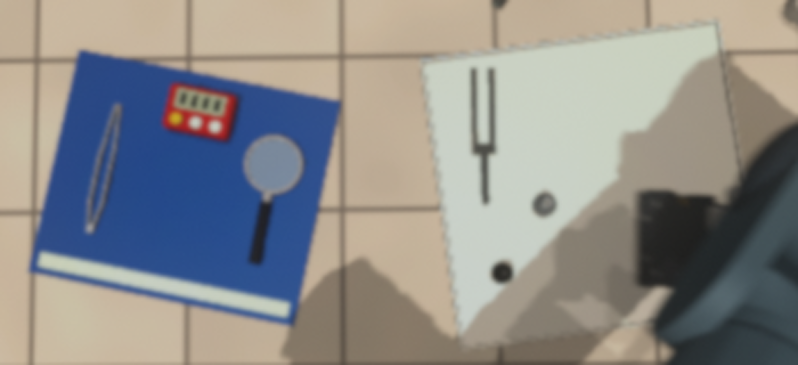

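The picture shows the timer, forceps and magnifier correctly laid out on the mat. Next is the head.

Call:
move_arm:
  motion:
    - [-0.2, 4, 12, 0, 0, 0, 0]
    - [-0.2, 4, 12, 20, 0, 0, 0]
    - [-0.2, 4, 12, 40, 0, 0, 0]
    - [-0.2, 4, 12, 60, 0, 0, 0]
    - [-0.2, 4, 12, 70, 0, 0, 0]
    - [-0.2, 4, 12, 70, 0, 0, 0]
    - [-0.2, 4, 12, 70, 0, 0, 0]
    - [-0.2, 4, 12, 70, 0, 0, 0]

```text
t: 20.97
tool_pos: [0.4825, -0.2841, 0.0544]
ee_rot: [[0.999, -0.034, 0.002], [-0.034, -0.999, -0.001], [0.002, 0.001, -1.0]]
force: [0.1, -0.8, 0.8]
grip_width: 0.598
grasp_force: 0.0
```

```bash
python3 - <<'E'
from h import *
wrist("w4"); go(.4812,-.2910,.007,-1.9)
E
```

```text
20.9667 [ 0.48254032 -0.28406323  0.05437313] eye [ 0.55133573 -0.28727624  0.23251856]
shift [-1.3  6.7 47.6] turn [ 0.1 -0.1 -0. ]
```

View pics/w4.png

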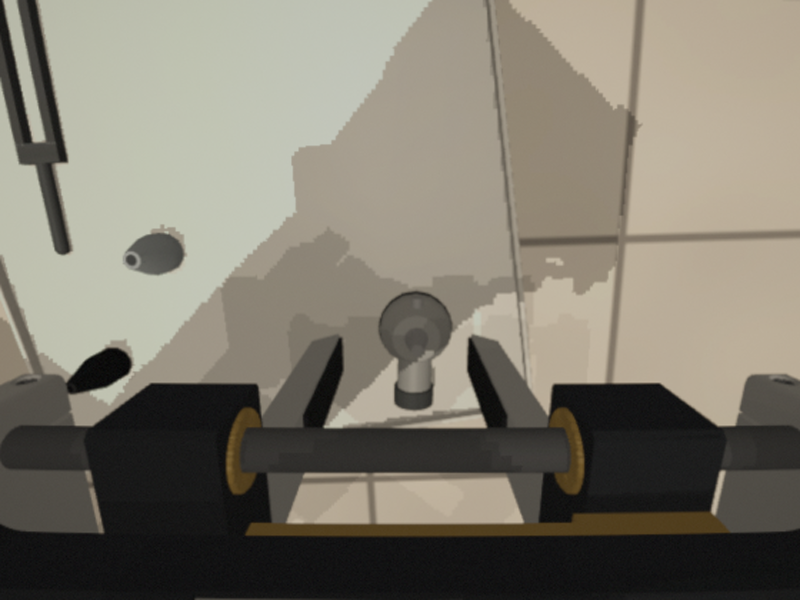

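```bash
python3 - <<'E'
from h import *
a=Pw("w4",415.5,328,.012);b=Pw("w4",414,405,.010);print(a,b,np.degrees(np.arctan2(*(a-b)[[1,0]])),np.linalg.norm(a-b))
print("spec",Pw("w4",112,365,.012))
go(a[0],a[1],.007,-2)
E
```

```text
[ 0.48155199 -0.29111566  0.012     ] [ 0.43396104 -0.28902489  0.01      ] -2.5155141776138126 0.04767882351991069
spec [ 0.46503653 -0.11774328  0.012     ]
shift [-0.9  6.8 47.6] turn [ 0.1 -0.1  0.1]
```

The head is at (415,328) with its neck end at (414,405), which agrees with the top view to within 1 mm. I'm grasping it.

Call:
move_arm:
  motion:
    - [-0.2, -1, 7, 5, 0, 0, 0]
    - [-0.2, -1, 7, 20, 0, 0, 0]
    - [-0.2, -1, 7, 35, 0, 0, 0]
    - [-0.2, -1, 7, 43, 0, 0, 0]
    - [-0.2, -1, 7, 47, 0, 0, 0]
    - [-0.2, -1, 7, 47, 0, 0, 0]
    - [-0.2, -1, 7, 47, 0, 0, 0]
    - [0.6, -1, 7, 47, 0, 0, 0]

```text
t: 21.68
tool_pos: [0.4809, -0.2912, 0.0068]
ee_rot: [[0.999, -0.034, 0.001], [-0.034, -0.999, -0.001], [0.001, 0.001, -1.0]]
force: [0.7, 0.2, -0.5]
grip_width: 0.557
grasp_force: 0.0
```

Call:
move_arm:
  motion:
    - [0.6, 0, 0, 0, 0, 0, 0]
    - [0.6, 0, 0, 0, 0, 0, 0]
    - [0.6, 0, 0, 0, 0, 0, 0]
    - [0.6, 0, 0, 0, 0, 0, 0]
    - [0.6, 0, 0, 0, 0, 0, 0]
    - [0.6, 0, 0, 0, 0, 0, 0]
    - [0.6, 0, 0, 0, 0, 0, 0]
    - [0.6, 0, 0, 0, 0, 0, 0]
  newtons: 30

```text
t: 22.35
tool_pos: [0.4807, -0.2909, 0.0066]
ee_rot: [[0.999, -0.034, 0.001], [-0.034, -0.999, -0.0], [0.001, 0.0, -1.0]]
force: [-0.6, 1.1, 5.4]
grip_width: 0.41
grasp_force: 30.0
```

```bash
python3 - <<'E'
from h import *
s=manip.sense();p=s["tool_pos"]; print(p,s["ee_rot"][:2,0]@np.array([.4815,-.2911]-p[:2]))
a=np.radians(-12);X=np.array([np.cos(a),np.sin(a)])
o=s["ee_rot"][:2,0]@(np.array([.4815,-.2911])-p[:2])
t=np.array([.5503,.1885])-o*X; print(t); go(*t,.105,-12)
E
```

```text
[ 0.48074719 -0.29090932  0.00662313] 0.0007589234757543504
[0.54955766 0.18865779]
shift [  52.4 -481.6  -98.6] turn [ 0. -0. 10.]
```

Call:
move_arm:
  motion:
    - [0.6, 0, 0, -30, 0, 0, 0]
    - [0.6, 0, 0, -65, 0, 0, 0]
    - [0.6, 1, -15, -92, 0, 0, 0]
    - [0.6, 6, -52, -98, 0, 0, 0]
    - [0.6, 10, -91, -98, 0, 0, 0]
    - [0.6, 14, -130, -98, 0, 0, 0]
    - [0.6, 18, -169, -98, 0, 0, 0]
    - [0.6, 22, -208, -98, 0, 0, 0]

```text
t: 23.02
tool_pos: [0.5089, -0.0817, 0.1035]
ee_rot: [[0.999, -0.035, -0.001], [-0.035, -0.999, 0.0], [-0.001, -0.0, -1.0]]
force: [0.6, -0.2, -2.2]
grip_width: 0.413
grasp_force: 30.0
```

Call:
move_arm:
  motion:
    - [0.6, 4, -39, 0, 0, 0, 0]
    - [0.6, 8, -78, 0, 0, 0, 0]
    - [0.6, 12, -117, 0, 0, 0, 2]
    - [0.6, 16, -156, 0, 0, 0, 4]
    - [0.6, 20, -195, 0, 0, 0, 6]
    - [0.6, 24, -234, 0, 0, 0, 8]
    - [0.6, 30, -268, 0, 0, 0, 10]
    - [0.6, 30, -273, 0, 0, 0, 10]

```text
t: 23.68
tool_pos: [0.5487, 0.1927, 0.1035]
ee_rot: [[0.979, -0.204, 0.0], [-0.204, -0.979, 0.001], [-0.0, -0.001, -1.0]]
force: [0.6, 0.6, -0.5]
grip_width: 0.415
grasp_force: 30.0
```

Call:
move_arm:
  motion:
    - [0.6, 0, 0, 20, 0, 0, 0]
    - [0.6, 0, 0, 40, 0, 0, 0]
    - [0.6, 0, 0, 60, 0, 0, 0]
    - [0.6, 0, 0, 70, 0, 0, 0]
    - [0.6, 0, 0, 75, 0, 0, 0]
    - [0.6, 0, 0, 75, 0, 0, 0]
    - [0.6, 0, 0, 75, 0, 0, 0]
    - [0.6, 0, 0, 75, 0, 0, 0]

```text
t: 24.35
tool_pos: [0.5499, 0.1883, 0.0302]
ee_rot: [[0.978, -0.208, 0.002], [-0.208, -0.978, 0.0], [0.002, -0.001, -1.0]]
force: [-0.5, -0.5, -0.4]
grip_width: 0.415
grasp_force: 30.0
```

```bash
python3 - <<'E'
from h import *
go(.5496,.1887,.0072,-12)
s=manip.sense(); print(s["grip_width"]*94,s["t"])
E
```

```text
shift [-0.4 -0.3 23. ] turn [-0.  -0.1  0. ]
39.01679513145426 24.35
```

Call:
move_arm:
  motion:
    - [0.6, 0, 0, 8, 0, 0, 0]
    - [0.6, 0, 0, 15, 0, 0, 0]
    - [0.6, 0, 0, 19, 0, 0, 0]
    - [0.6, 0, 0, 22, 0, 0, 0]
    - [0.6, 0, 0, 23, 0, 0, 0]
    - [0.6, 0, 0, 23, 0, 0, 0]
    - [0.6, 0, 0, 23, 0, 0, 0]
    - [0.6, 0, 0, 23, 0, 0, 0]

```text
t: 25.02
tool_pos: [0.5487, 0.1883, 0.0065]
ee_rot: [[0.978, -0.207, -0.001], [-0.207, -0.978, -0.0], [-0.001, 0.001, -1.0]]
force: [-2.4, -0.8, 5.7]
grip_width: 0.414
grasp_force: 30.0
```

Call:
move_arm:
  motion:
    - [0, 0, 0, 0, 0, 0, 0]
    - [0, 0, 0, 0, 0, 0, 0]
    - [0, 0, 0, 0, 0, 0, 0]
    - [0, 0, 0, 0, 0, 0, 0]
    - [0, 0, 0, 0, 0, 0, 0]
    - [0, 0, 0, -15, 0, 0, 0]
    - [0, 0, 0, -40, 0, 0, 0]
    - [0, 0, 0, -75, 0, 0, 0]

```text
t: 25.68
tool_pos: [0.5463, 0.1879, 0.0788]
ee_rot: [[0.978, -0.207, -0.007], [-0.207, -0.978, -0.001], [-0.006, 0.002, -1.0]]
force: [0.5, -0.2, 1.2]
grip_width: 0.5
grasp_force: 0.0
```

Call:
move_arm:
  motion:
    - [0, 0, 0, -25, 0, 0, 0]
    - [0, 0, 20, -45, 0, 0, 0]
    - [0, -4, 58, -45, 0, 0, 0]
    - [0, -8, 96, -45, 0, 0, 0]
    - [0, -12, 134, -45, 0, 0, 0]
    - [0, -16, 172, -45, 0, 0, 0]
    - [0, -20, 210, -45, 0, 0, 0]
    - [0, -20, 235, -45, 0, 0, 0]

```text
t: 26.35
tool_pos: [0.4792, -0.0397, 0.1259]
ee_rot: [[0.978, -0.209, -0.0], [-0.209, -0.978, -0.0], [-0.0, 0.001, -1.0]]
force: [0.5, 0.9, -0.6]
grip_width: 0.5
grasp_force: 0.0
```

```bash
python3 - <<'E'
from h import *
go(.463,-.1133,.12,0)
E
```

```text
shift [-0.5 75.4  6. ] turn [  0.   0. -12.]
```

Call:
move_arm:
  motion:
    - [0, 0, 35, 5, 0, 0, -6]
    - [0, 0, 70, 5, 0, 0, -12]
    - [0, 0, 75, 5, 0, 0, -12]
    - [0, 0, 75, 5, 0, 0, -12]
    - [0, 0, 75, 5, 0, 0, -12]
    - [0, 0, 75, 5, 0, 0, -12]
    - [0, 0, 75, 5, 0, 0, -12]
    - [0, 0, 75, 5, 0, 0, -12]

```text
t: 27.02
tool_pos: [0.4652, -0.1097, 0.1209]
ee_rot: [[1.0, 0.002, -0.0], [0.002, -1.0, 0.0], [-0.0, -0.0, -1.0]]
force: [-0.2, 0.7, 0.1]
grip_width: 0.504
grasp_force: 0.0
```

```bash
python3 - <<'E'
from h import *
wrist("w5")
d=manip.snapshot("top"); pickle.dump(d,open("top2.pkl","wb"))
w=cv2.imread("pics/w5.png")[150:420,200:600]
t=d["img"][130:265,115:265][:,:,::-1]
t=cv2.resize(t,(330,297),interpolation=cv2.INTER_CUBIC) # x2.2
o=np.zeros((297,730,3),np.uint8);o[:270,:400]=w;o[:,400:]=t;cv2.imwrite("pics/m5.png",o)
E
```

```text
27.0167 [ 0.46516115 -0.10970062  0.12090602] eye [ 0.53431173 -0.11070977  0.29892643]
```

View pics/m5.png

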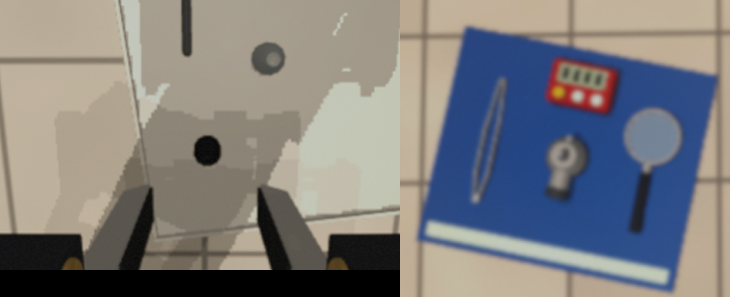

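```bash
python3 - <<'E'
from h import *
d=pickle.load(open("w5.pkl","rb"));g=cv2.cvtColor(d["img"],cv2.COLOR_RGB2GRAY)
m=(g<60).astype(np.uint8); n,l,st,c=cv2.connectedComponentsWithStats(m)
k=l[int(300*.7),int(407*.7)]; print(k,st[k],c[k])
x,y,w,h=st[k][:4]
e=onz(d,(x+w/2-.5,y-.5),.003);print("front base edge",e,"centre x",e[0]-.010)
e=onz(d,(c[k][0],y+10/2),.010);print(e)
lx,rx=onz(d,(x-.5,y+h/2),.012),onz(d,(x+w-.5,y+h/2),.012);print(lx,rx)
t=pickle.load(open("top2.pkl","rb"))
# head base in crop: centre
print("head",onz(t,((567-400)/2.2+115,156/2.2+130),.012))
go(.463,-.1135,.12,0)
E
```

```text
16 [276 200  18  21 308] [284.61038961 210.09415584]
front base edge [ 0.47260136 -0.11209595  0.003     ] centre x 0.4626013584400103
[ 0.4683902  -0.11219831  0.01      ]
[ 0.46313301 -0.1030317   0.012     ] [ 0.4631917  -0.12117011  0.012     ]
head [0.54925986 0.18526186 0.012     ]
shift [-2.1  3.5  0.9] turn [-0.   0.   0.1]
```

The left half shows the speculum at w5 (407,300), with centre (0.463,-0.113) from both cameras. The right half shows the mat layout straight, with the head in the middle.

Call:
move_arm:
  motion:
    - [0, -2, 3, 0, 0, 0, 0]
    - [0, -2, 3, 30, 0, 0, 0]
    - [0, -2, 3, 60, 0, 0, 0]
    - [0, -2, 3, 85, 0, 0, 0]
    - [0, -2, 3, 100, 0, 0, 0]
    - [0, -2, 3, 108, 0, 0, 0]
    - [0, -2, 3, 112, 0, 0, 0]
    - [0, -2, 3, 112, 0, 0, 0]

```text
t: 27.78
tool_pos: [0.4628, -0.1138, 0.0087]
ee_rot: [[1.0, 0.0, -0.001], [0.0, -1.0, 0.0], [-0.001, -0.0, -1.0]]
force: [0.1, 0.7, 0.2]
grip_width: 0.498
grasp_force: 0.0
```

```bash
python3 - <<'E'
from h import *
go(.4628,-.1128,.008,0)
E
```

```text
shift [-0.  -1.   0.7] turn [-0.  0.  0.]
```

Call:
move_arm:
  motion:
    - [0.7, 0, 0, 0.5, 0, 0, 0]
    - [0.7, 0, 0, 0.5, 0, 0, 0]
    - [0.7, 0, 0, 0.5, 0, 0, 0]
    - [0.7, 0, 0, 0.5, 0, 0, 0]
    - [0.7, 0, 0, 0.5, 0, 0, 0]
    - [0.7, 0, 0, 0.5, 0, 0, 0]
    - [0.7, 0, 0, 0.5, 0, 0, 0]
    - [0.7, 0, 0, 0.5, 0, 0, 0]
  newtons: 10

```text
t: 28.45
tool_pos: [0.4635, -0.114, 0.009]
ee_rot: [[1.0, 0.001, 0.001], [0.001, -1.0, -0.0], [0.001, 0.0, -1.0]]
force: [-0.9, 0.5, 5.9]
grip_width: 0.205
grasp_force: 10.0
```

```bash
python3 - <<'E'
from h import *
go(.5495,.1882,.12,-12)
s=manip.sense();print(s["tool_pos"])
E
```

```text
shift [  86.3 -302.1 -111. ] turn [ 0.  -0.1 12. ]
[ 0.46347869 -0.1140308   0.00903719]
```

Call:
move_arm:
  motion:
    - [0.7, 0, 0, -30, 0, 0, 0]
    - [0.7, 0, 0, -68, 0, 0, 0]
    - [0.7, 3, -10, -104, 0, 0, 0]
    - [0.7, 13, -46, -111, 0, 0, 0]
    - [0.7, 24, -84, -111, 0, 0, 0]
    - [0.7, 35, -122, -111, 0, 0, 0]
    - [0.7, 46, -160, -111, 0, 0, 0]
    - [0.7, 57, -198, -111, 0, 0, 0]

```text
t: 29.12
tool_pos: [0.5198, 0.0861, 0.1193]
ee_rot: [[1.0, 0.0, -0.0], [0.0, -1.0, -0.0], [-0.0, 0.0, -1.0]]
force: [-0.3, -1.2, -0.2]
grip_width: 0.208
grasp_force: 10.0
```

Call:
move_arm:
  motion:
    - [0.7, 11, -38, 0, 0, 0, 4]
    - [0.7, 22, -76, 0, 0, 0, 8]
    - [0.7, 29, -100, 0, 0, 0, 12]
    - [0.7, 29, -104, 0, 0, 0, 12]
    - [0.7, 29, -104, 20, 0, 0, 12]
    - [0.7, 29, -104, 35, 0, 0, 12]
    - [0.7, 29, -104, 35, 0, 0, 12]
    - [0.7, 29, -104, 35, 0, 0, 12]

```text
t: 29.78
tool_pos: [0.5477, 0.1874, 0.0834]
ee_rot: [[0.978, -0.207, -0.003], [-0.207, -0.978, -0.001], [-0.003, 0.001, -1.0]]
force: [0.0, 0.8, 0.1]
grip_width: 0.206
grasp_force: 10.0
```

```bash
python3 - <<'E'
from h import *
go(.5495,.1882,.034,-12)
wrist("w6")
d=manip.snapshot("scene"); pickle.dump(d,open("scene1.pkl","wb"))
P=np.array([[.5495,.1882,z] for z in(.003,.046,.06,.12)])
R=np.array(d["orientation"]);q=(P-d["eye"])@R; q=q*[1,-1,-1]
uv=cv2.projectPoints(q,np.zeros(3),np.zeros(3),d["mtx"],np.array(d["distortion"]))[0][:,0];print(uv)
u,v=uv[1].astype(int);x0,y0=max(u-45,0),max(v-60,0)
c=cv2.resize(d["img"][y0:y0+90,x0:x0+90][:,:,::-1],(400,400),interpolation=cv2.INTER_CUBIC);print(x0,y0)
w=cv2.imread("pics/w6.png")[200:600,200:600];cv2.imwrite("pics/m6.png",np.hstack([w,c]))
E
```

```text
shift [ 1.7 -1.2 49.4] turn [0.1 0.1 0. ]
29.7833 [0.54770962 0.18742887 0.08337589] eye [0.61583132 0.17202366 0.26122273]
[[372.79761642 215.85413641]
 [375.87401966 199.13428742]
 [376.91429626 193.45629857]
 [381.60259574 167.71151989]]
330 139
```

View pics/m6.png

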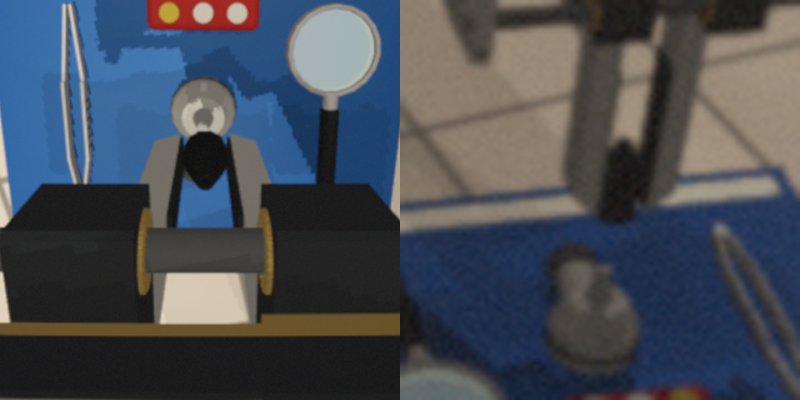

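The wrist view shows the head base circle (left 371, right 436, top 278) with its nose at about (404,320), and the speculum held upright just below it, centred at u≈406. I'll locate the axis of each.

```bash
python3 - <<'E'
from h import *
l,r,t=Pw("w6",371.5,311,.012),Pw("w6",436,311,.012),Pw("w6",404,278,.014);print("base",(l+r)/2,np.linalg.norm(l-r),"top edge",t)
a=np.radians(-12);X=np.array([np.cos(a),np.sin(a),0]);print("c from top",t-.020*X)
print("nose tip",Pw("w6",404,319,.046))
# held collar: left/right at half height z ~ TCP-.005+.007
l,r=Pw("w6",382,350,.090),Pw("w6",430,350,.090);print("spec",(l+r)/2,np.linalg.norm(l-r))
go(.5495,.1882,.034,-12);print(manip.sense()["tool_pos"])
E
```

```text
base [0.54851408 0.18671481 0.012     ] 0.039788303041595176 top edge [0.56911606 0.18220026 0.014     ]
c from top [0.5495531 0.1863585 0.014    ]
nose tip [0.55332606 0.18549907 0.046     ]
spec [0.55220247 0.18479536 0.09      ] 0.02083456257439815
shift [ 0.1 -0.5 51.3] turn [-0.  -0.1  0. ]
[0.54927239 0.18770443 0.0852578 ]
```

Call:
move_arm:
  motion:
    - [0.7, 0, -0.5, 8, 0, 0, 0]
    - [0.7, 0, -0.5, 16, 0, 0, 0]
    - [0.7, 0, -0.5, 22, 0, 0, 0]
    - [0.7, 0, -0.5, 27, 0, 0, 0]
    - [0.7, 0, -0.5, 31, 0, 0, 0]
    - [0.7, 0, -0.5, 35, 0, 0, 0]
    - [0.7, 0, -0.5, 38, 0, 0, 0]
    - [0.7, 0, -0.5, 40, 0, 0, 0]

```text
t: 30.55
tool_pos: [0.5488, 0.1887, 0.044]
ee_rot: [[0.978, -0.207, -0.0], [-0.207, -0.978, -0.0], [-0.0, 0.0, -1.0]]
force: [0.1, 0.4, -0.2]
grip_width: 0.205
grasp_force: 10.0
```

```bash
python3 - <<'E'
from h import *
go(.5495,.1882,.035,-12)
s=manip.sense();print(s["tool_pos"],s["force"],s["grip_width"])
E
```

```text
shift [0.8 0.4 9. ] turn [0. 0. 0.]
[0.54875161 0.18872859 0.04397715] [ 0.07387752  0.40983233 -0.15471351] 0.20492170904862372
```

Call:
move_arm:
  motion:
    - [0.7, 0.5, 0.4, 1.5, 0, 0, 0]
    - [0.7, 0.5, 0.4, 3, 0, 0, 0]
    - [0.7, 0.5, 0.4, 4.5, 0, 0, 0]
    - [0.7, 0.5, 0.4, 6, 0, 0, 0]
    - [0.7, 0.5, 0.4, 7, 0, 0, 0]
    - [0.7, 0.5, 0.4, 8, 0, 0, 0]
    - [0.7, 0.5, 0.4, 8.5, 0, 0, 0]
    - [0.7, 0.5, 0.4, 8.5, 0, 0, 0]

```text
t: 31.22
tool_pos: [0.5493, 0.1882, 0.0359]
ee_rot: [[0.978, -0.207, -0.0], [-0.207, -0.978, -0.0], [-0.0, 0.0, -1.0]]
force: [0.0, -0.5, 0.5]
grip_width: 0.207
grasp_force: 10.0
```

Call:
move_arm:
  motion:
    - [0.7, 0, 0, 0.7, 0, 0, 0]
    - [0.7, 0, 0, 0.7, 0, 0, 0]
    - [0.3, 0, 0, 0.7, 0, 0, 0]
    - [0.3, 0, 0, 0.7, 0, 0, 0]
    - [0.3, 0, 0, 0.7, 0, 0, 0]
    - [0.3, 0, 0, 0.7, 0, 0, 0]
    - [0.3, 0, 0, 0.7, 0, 0, 0]
    - [0.3, 0, 0, 0.7, 0, 0, 0]

```text
t: 31.88
tool_pos: [0.5493, 0.1883, 0.0353]
ee_rot: [[0.978, -0.207, 0.0], [-0.207, -0.978, 0.0], [0.0, -0.0, -1.0]]
force: [-0.3, -0.1, -0.9]
grip_width: 0.349
grasp_force: 0.0
```

Call:
move_arm:
  motion:
    - [0.3, 0, 0, -8, 0, 0, 0]
    - [0.3, 0, 0, -20, 0, 0, 0]
    - [0.3, 0, 0, -35, 0, 0, 0]
    - [0.3, 0, 0, -55, 0, 0, 0]
    - [0.3, 0, 0, -80, 0, 0, 0]
    - [0.3, -20, 0, -110, 0, 0, 0]
    - [0.3, -50, 0, -130, 0, 0, 0]
    - [0.3, -60, 0, -130, 0, 0, 0]

```text
t: 32.55
tool_pos: [0.4916, 0.2019, 0.1714]
ee_rot: [[0.978, -0.206, 0.009], [-0.206, -0.978, 0.002], [0.008, -0.004, -1.0]]
force: [0.5, -1.2, 0.1]
grip_width: 0.35
grasp_force: 0.0
```

```bash
python3 - <<'E'
from h import *
wrist("w7"); d=manip.snapshot("scene"); pickle.dump(d,open("scene2.pkl","wb"))
c=cv2.resize(d["img"][150:240,330:420][:,:,::-1],(400,400),interpolation=cv2.INTER_CUBIC)
w=cv2.imread("pics/w7.png")[0:400,200:600];cv2.imwrite("pics/m7.png",np.hstack([w,c]))
E
```

```text
32.55 [0.49160683 0.20187685 0.17137903] eye [0.55763659 0.18607425 0.34997837]
```

View pics/m7.png

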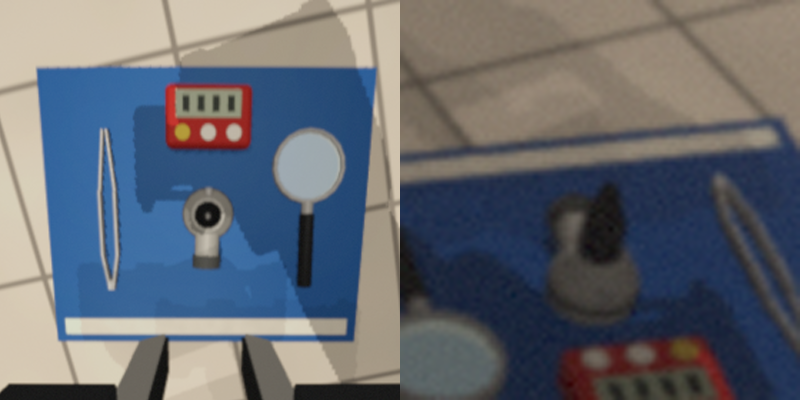

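The speculum sits concentrically on the head (208,212), and the forceps, magnifier and timer are straight. One numeric check in the mat frame before handing in.

```bash
python3 - <<'E'
from h import *
P=lambda u,v,z:Pw("w7",u+200,v,z)[:2]
c=[P(*p,.003) for p in((37,68),(376,68),(354,340),(58,340))];o=np.mean(c,0)
x=(c[0]+c[1]-c[2]-c[3])/2;print(np.linalg.norm(x),np.linalg.norm(c[0]-c[1]));x/=np.linalg.norm(x);y=np.array([-x[1],x[0]])
M=lambda p:((np.array([x,y])@(p-o))*1000).round(1)
a,b=P(104,129,.007),P(112,290,.007);print("forc",M((a+b)/2),M(a)-M(b))
a,b=P(309,164,.008),P(303,287,.009);print("mag",M(a+(b-a)*34/96),M(a)-M(b))
print("timer",M(P(209,117,.023)),"head",M(P(208,213,.010)),"spec tip",M(P(208,214,.065)),"yaw",np.degrees(np.arctan2(x[1],x[0])),o)
print("timer edge",M(P(166,85,.023))-M(P(251,85,.023)))
E
```

```text
0.21698149551277485 0.25746961988637723
forc [ 0.3 78.7] [1.269e+02 1.000e-01]
mag [  3.2 -80.5] [97.8  0.3]
timer [69.3 -2.1] head [ 0.2 -1.6] spec tip [ 1.  -1.4] yaw -11.922932607344809 [0.54836816 0.18854489]
timer edge [ 0.  61.1]
```

All values are well inside tolerance, so I'm handing in.

```bash
python3 -c "
from cell import manip
print(manip.job_done())"
```

```text
the job is handed in; nothing more can be done
None
```

The ear set is laid out on the mat and the job is handed in at about 33 s of the 122 s. My last wrist-camera check put every piece within about 4 mm of its target, with the speculum seated on the head; no verdict came back on hand-in.

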